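Clear the inspection tray and lay out the turned parts

ROBOT

A 6-joint arm with a two-finger parallel gripper is mounted at the origin on the work surface. World frame = base frame: x ahead of the robot, y to its left, z up, the work surface at z = 0. Lengths are in m, angles in rad, forces in N, time in s.
With the tool pointing down it reaches from about 0.375 to 0.925 m from the base axis. Payload 5.7 kg.
Tool frame: the origin (TCP) lies at the very end of the fingers, on their centre line; the grasp point (between the pads) lies 19 mm behind it; z points along the fingers, y is the line along which they close (so a half turn about z gives the same grasp; the last joint's range is limited). The gripper opens to 88 mm and grips with 3 to 60 N. Pads are 20 mm wide; open, the fingers measure 115 mm over their backs; the gripper's body (75 mm by 178 mm) begins 61 mm behind the grasp point.
Start: joints at [-1.288, 0.359, 1.51, -0, 1.272, -0.115], TCP at [0.232, -0.553, 0.223] pointing down, gripper open.
Joint ranges: [-2.97, 2.97], [-1.01, 2.36], [0.21, 2.38], [-0.96, 4.11], [0.2, 2.71], [-2.98, 2.98]. Speed limits (rad/s): [2.39, 2.39, 3.14, 3.14, 3.14, 3.14].

INTERFACE

Orientations are given as a unit quaternion [w, x, y, z].
In Python, from station import bot, cams, nets gives the robot as it stands. The module is installed in compiled form; this text tells all that it offers.
- The arm moves only by the tool send_rows, never from a script. Its argument "increments" is a list of rows, each a list of 6 numbers: the shift along the tool's x, y, z in cm, then the turn, a rotation vector about the tool's x, y, z in rad. In form: [[x, y, z, ax, ay, az], ...]. A call has 1 to 20 rows; each row shifts and turns the commanded pose from where the row before left it, along the tool's axes as they then stand; what a row does not reach is not made up. A row lasts 1/12 s, in which the tool goes at most 41.7 mm and 7.16 degrees, less where a joint would pass 70% of its speed; a pose out of reach is approached as far as the arm can. A call is refused whole if a number of a shift passes 4.17 or a number of a turn 0.125, either way. A call with a gripper value outside its range is refused whole. "gripper" is the finger opening in cm, from 0 to 8.78, set as the call begins (left out, the last holds). The fingers move at their own pace and stop on an object; "grip_force" is the grip in N (left out, the last holds). Time passes only in rows, so rows that do not move let the fingers close. It gives the time, the measured TCP pose, the force, the opening and the grip force at its end, in the units of the state.
- bot.sense(): the state, without advancing time (a new reading comes with each control period).
- cams.camera(name): name is "scene" or "top" or "wrist"; returns (picture, depth): 480x640x3 uint8, red, green, blue; 480x640 float32, m along the optical axis (not along the pixel's ray), 0 where there is no reading.
- cams.get_calibration(name): a dict with "vertical_fov" (degrees; the focal length in pixels is half the picture's height over the tangent of half this angle, whatever the lens; pixels are square), "cx", "cy" (the principal point, pixels), "distortion" ([k1, k2, p1, p2, k3] as OpenCV has them; the pictures are not rectified), "view" (4x4, takes a point from world to camera coordinates). Camera axes: x right, y down, z forward; pixel columns grow to the right and rows downward; lengths in m; the calibration is good to about 2 mm. A picture is of the moment at which its call begins: read the wrist's pose just before it. get_calibration takes no time and is no camera call; for the wrist camera it gives the pose at the moment of the call.
- bot.job_done(): hands the job in; it is judged then, once.
Trained networks look in the newest picture that a camera, given by its name, has taken for a name from the list of things; names that differ only in an ending like _2 or _b are one class to them, and where a whole thing is asked for, a point or a joint stands for the part that bears it (a point fixed in the world has none). Each returns a list of dicts, best first, with "score" (0 to 1); they miss things now and then, are a little off and sometimes report something else, mostly with a low value. They report only what shows in the picture. A call takes as long as a camera call.
- nets.search_frame(camera, label): "extent" ([centre column, centre row, width, height] in pixels, round what is visible of it).
- nets.place_of(camera, label): "uv" ([column, row] in pixels: a listed point, or the origin of a listed thing).
The state is a dict: "t": time; "q": joint angles; "dq": joint speeds; "effort": joint torques, N m; "tcp_pos": TCP position; "eef_rot": TCP orientation; "wrist_force": force on the tool from outside, world axes, zero at the start; "torque": the same for the moment, N m; "gripper_width": opening from 0.0 (shut) to 1.0 (fully open); "grip_force": force on a finger pad.
Only numpy, scipy, OpenCV 4.12 (cv2) and the standard library are available. Lean on these libraries where they do the work, as an engineer would, in place of code of your own. Each camera call takes 0.05 s, during which the arm holds its last target. There are 200 camera calls.

TASK

Clear the inspection tray by hanging the bow gauge astride the bar of the rail behind it, then set out the four machined parts on the tray in two neat rows, bosses up, each in the middle of its own marked square: the two square-flanged parts in the row beside the rail, with their sides parallel to the tray's, and the two round-flanged parts in the row nearer the robot. Set things down without dropping them, and leave the bottle, bushing, V-block and dial stand where they are.

Things in the scene. Friction and masses are not known exactly. Their poses are not given: they have to be found in the camera images.
- tray: fixed flat grey tray, 216 x 216 mm, floor 4 mm above the bench, steel rim 12 mm high and 4 mm thick; white lines mark its floor into two rows of two squares, 100 mm each. Origin: centre of the underside; x points away from the robot, y to its left, within 0.1 rad of the world's
- near_left (a point): centre of the tray floor's marked square in the row nearer the robot, left one seen from the robot (tray -x, +y)
- near_right (a point): centre of the tray floor's marked square in the row nearer the robot, right one seen from the robot (tray -x, -y)
- far_left (a point): centre of the tray floor's marked square in the row beside the rail, left one seen from the robot (tray +x, +y)
- far_right (a point): centre of the tray floor's marked square in the row beside the rail, right one seen from the robot (tray +x, -y)
- gauge: loose bow gauge: steel bow like an upside-down U, 22 mm thick, standing on two square feet in the tray at the start; 150 mm wide along its x, 165 mm high with the black grip block on top; free gap 66 mm between its 22 mm high feet, 118 mm between the legs above them, 0.36 to 0.59 kg. Origin: midway between the feet, at their undersides; z up; x from foot to foot
- gauge_grip (a point): middle of the top of the gauge's black grip block; the block is 50 mm along gauge x, 24 mm along gauge y, 35 mm high, 165 mm above the gauge's underside
- gauge_saddle (a point): underside of the middle of the bow, 115 mm above the undersides of the feet, 50 mm below the top of the grip block; flat for about 20 mm either side, then the bow slopes down to the legs; this rests on the rail when the gauge hangs
- rail: fixed rail behind the tray: horizontal steel bar along its y, 300 mm long, on a post at each end. Origin: bench level below the bar's middle; x away from the robot; its yaw is within 0.12 rad
- rail_mid (a point): middle of the rail's bar, on its axis 150 mm above the bench; the bar is 14 mm in diameter, so its top is 7 mm higher
- round_a: round-flanged part: machined aluminium, round flange 84 mm in diameter 20 mm thick, with a round boss 44 mm in diameter standing 42 mm above it (total height 62 mm), 0.36 to 0.59 kg. Origin: centre of the underside, z up the boss axis. Starts upright on the bench.
- round_b: the other round-flanged part, same as round_a; the two are interchangeable
- square_a: square-flanged part: machined aluminium, square flange 76 x 76 mm 20 mm thick, with a round boss 44 mm in diameter standing 42 mm above it (total height 62 mm), 0.36 to 0.59 kg. Origin: centre of the underside, z up the boss axis, x and y square to the flange's sides; it looks the same every quarter turn. Starts upright on the bench.
- square_b: the other square-flanged part, same as square_a; the two are interchangeable
- oil_bottle: bystander: white oil bottle, 64 mm diameter, 190 mm high; origin under its centre
- bushing: bystander: brown spool-shaped bushing, 60 mm diameter, 80 mm high; origin under its centre
- v_block: bystander: dark steel V-block, 70 x 60 mm, 58 mm high; origin under its centre
- dial_stand: bystander: dial gauge on a magnetic stand, base 60 x 50 x 50 mm, thin post 195 mm high; all within 40 mm of its axis; origin under its base's centre

How it is judged:
By the outcome, as a careful person would: the job done as asked, in the order asked, and still so for the second after the job is handed in, with the robot touching nothing.
It also fails if it takes over 72 s, if anything falls off the work surface, if the arm or the gripper's body presses on something with over 40 N, if the wrist force passes 120 N, or if a joint passes its speed limit or range.

## Working session

There is one attempt and no reset: what is moved stays moved. The work goes in short steps, Python scripts to look and compute and a tool call to move; the robot and the scene stay as the last step left them, time stands still between calls to the robot, and variables do not carry over. Pictures are saved under pics/ and viewed, at most 10 in all, crops included, and the job is handed in when it is done.

Besides the shell and the picture viewer there is one more tool, called after ">>>" as name([rows], argument=value, ...), one row to a line, values as JSON. send_rows: Moves the arm, as the interface text tells. Its arguments: {"type":"object","properties":{"increments":{"type":"array"},"gripper":{"type":"number"},"grip_force":{"type":"number"}},"required":["increments"]}

```bash
mkdir -p pics; cat > h.py <<'E'
import numpy as np, cv2
from station import bot, cams, nets
def K(c):
    f=240/np.tan(np.radians(c["vertical_fov"])/2)
    return np.array([[f,0,c["cx"]],[0,f,c["cy"]],[0,0,1.]]), np.array(c["distortion"],float)
def ray(name,uv,c=None):
    c=c or cams.get_calibration(name); k,d=K(c)
    n=cv2.undistortPoints(np.array([[uv]],float),k,d)[0,0]
    V=np.array(c["view"]); R=V[:3,:3]
    return -R.T@V[:3,3], R.T@np.array([n[0],n[1],1.])
def at_z(name,uv,z,c=None):
    o,d=ray(name,uv,c); return o+d*(z-o[2])/d[2]
def cloud(name,depth,c=None):
    c=c or cams.get_calibration(name); k,d=K(c)
    v,u=np.mgrid[0:480,0:640]; p=np.stack([u,v],-1).reshape(-1,1,2).astype(float)
    n=cv2.undistortPoints(p,k,d)[:,0].reshape(480,640,2)
    P=np.dstack([n[...,0]*depth,n[...,1]*depth,depth]); V=np.array(c["view"])
    return (P-V[:3,3])@V[:3,:3]
def proj(name,P,c=None):
    c=c or cams.get_calibration(name); k,d=K(c); V=np.array(c["view"])
    return cv2.projectPoints(np.atleast_2d(P).astype(float),cv2.Rodrigues(V[:3,:3])[0],V[:3,3],k,d)[0][:,0]
def save(name,img): cv2.imwrite("pics/"+name,img[...,::-1])
E
python3 - <<'E'
from h import *
np.set_printoptions(precision=3,suppress=True)
s=bot.sense();print(s["tcp_pos"],s["eef_rot"],s["t"])
Z=dict(tray=0,gauge=0.004,gauge_grip=.169,rail_mid=.15,round_a=0,square_a=0,oil_bottle=0,bushing=0,v_block=0,dial_stand=0,near_left=.004,near_right=.004,far_left=.004,far_right=.004)
for cam in ["top","scene"]:
    img,dep=cams.camera(cam); save(cam+"0.png",img); np.save(cam+"d.npy",dep)
    for l,z in Z.items():
        for r in nets.place_of(cam,l)[:3]:
            if r["score"]>.3: print(cam,l,round(r["score"],2),np.array(r["uv"]),at_z(cam,r["uv"],z))
E
```

```text
[ 0.232 -0.552  0.222] [-0.001  0.98   0.198 -0.   ] 0.0
top tray 0.57 [306.9 273.4] [0.489 0.016 0.   ]
top gauge 0.83 [303.9 273.3] [0.488 0.022 0.004]
top gauge_grip 0.74 [298.7 264.1] [0.486 0.027 0.169]
top rail_mid 0.87 [314.4 152.5] [0.705 0.017 0.15 ]
top round_a 0.7 [428.  308.3] [ 0.436 -0.247  0.   ]
top round_a 0.57 [138.6 282.1] [0.441 0.374 0.   ]
top square_a 0.82 [488.  314.2] [ 0.433 -0.374  0.   ]
top square_a 0.61 [428.4 252.8] [ 0.555 -0.244  0.   ]
top square_a 0.41 [300.8 263.8] [0.509 0.031 0.   ]
top oil_bottle 0.79 [215.6 234.2] [0.559 0.222 0.   ]
top bushing 0.69 [146.3 226.6] [0.564 0.377 0.   ]
top v_block 0.73 [490.3 252.1] [ 0.567 -0.379  0.   ]
top dial_stand 0.83 [205.4 296.5] [0.423 0.227 0.   ]
top dial_stand 0.35 [335.  249.8] [ 0.545 -0.041  0.   ]
top near_left 0.87 [288.6 291.5] [0.447 0.051 0.004]
top near_right 0.81 [331.9 295.2] [ 0.447 -0.041  0.004]
top near_right 0.34 [289.9 248.4] [0.54  0.057 0.004]
top far_left 0.76 [290.1 245.3] [0.547 0.057 0.004]
top far_left 0.42 [216.8 232.3] [0.563 0.219 0.004]
top far_right 0.94 [333.7 248.5] [ 0
[... 421 characters left out ...]
7 277.1] [ 0.545 -0.237  0.   ]
scene square_a 0.83 [185.8 246.1] [ 0.43  -0.362 -0.   ]
scene square_a 0.6 [419.2 282.4] [0.565 0.232 0.   ]
scene oil_bottle 0.55 [418.1 286. ] [0.577 0.227 0.   ]
scene bushing 0.76 [478.7 279.8] [0.558 0.378 0.   ]
scene bushing 0.67 [308.7 272.5] [ 0.53  -0.035  0.   ]
scene v_block 0.63 [169. 280.] [ 0.556 -0.376  0.   ]
scene dial_stand 0.79 [409.3 246.9] [ 0.436  0.225 -0.   ]
scene dial_stand 0.44 [480.4 282.6] [0.567 0.38  0.   ]
scene near_left 0.9 [349.  245.8] [0.435 0.068 0.004]
scene near_right 0.62 [304.4 249.1] [ 0.448 -0.048  0.004]
scene far_left 0.88 [353.1 270.7] [0.528 0.074 0.004]
scene far_right 0.59 [308.6 276.3] [ 0.547 -0.034  0.004]
```

View pics/top0.png

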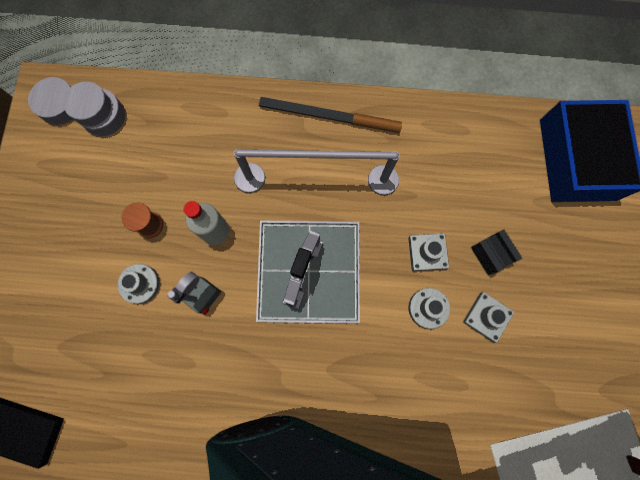

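View pics/scene0.png

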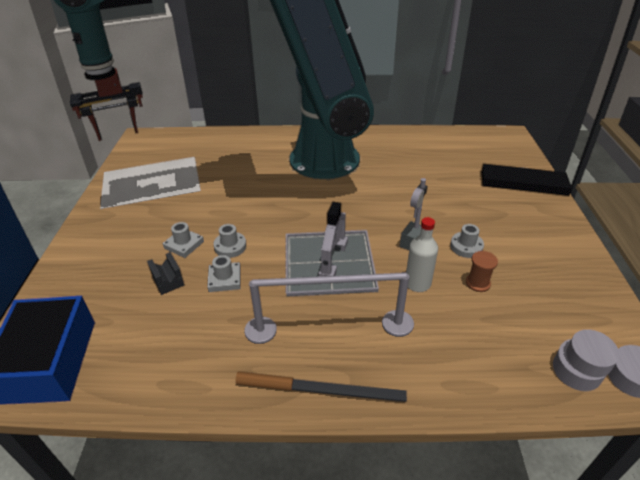

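Top view: gauge in tray (301,265), rail bar from (238,154) to (397,157), squares at (430,252) and (490,316), rounds at (430,309) and (138,284); scene view agrees. Next step: refine positions with depth.

```bash
cat > meas.py <<'E'
from h import *
np.set_printoptions(precision=4,suppress=True)
def near(P,c,r): return np.hypot(P[...,0]-c[0],P[...,1]-c[1])<r
def rect(p):
    (c,s,a)=cv2.minAreaRect((p[:,:2]*1000).astype(np.float32)); return np.array(c)/1000,s,a
for cam in ["top","scene"]:
    P=cloud(cam,np.load(cam+"d.npy")).reshape(-1,3); P=P[np.isfinite(P).all(1)]
    z=P[:,2]; print(cam,"bench z",np.median(z[near(P,(.45,-.12),.02)]),"tray",np.median(z[near(P,(.46,-.03),.02)]))
    for n,c in dict(sqA=(.55,-.24),sqB=(.433,-.37),rdA=(.43,-.246),rdB=(.44,.375)).items():
        m=near(P,c,.062); b=P[m&(z>.052)&(z<.07)]; f=P[m&(z>.012)&(z<.026)]
        print(n,len(b),(cv2.minEnclosingCircle((b[:,:2]*1000).astype(np.float32))),"flange",rect(f),np.median(f[:,2]),np.median(b[:,2]))
    m=near(P,(.49,.025),.06)&(z>.155)&(z<.18); print("grip",m.sum(),np.median(z[m]),rect(P[m]))
    m=near(P,(.49,.025),.11)&(z>.05)&(z<.2); print("gauge",m.sum(),rect(P[m]))
    m=(abs(P[:,0]-.70)<.06)&(abs(P[:,1]-.015)<.17)&(z>.135)&(z<.17); q=P[m]
    vx,vy,x0,y0=cv2.fitLine((q[:,:2]*1000).astype(np.float32),cv2.DIST_HUBER,0,.01,.01).ravel(); print("bar",m.sum(),vx/vy,x0,y0,q[:,1].min(),q[:,1].max(),"x at y=15:",x0+(15-y0)*vx/vy,np.percentile(q[:,2],[50,95]))
    m=(abs(P[:,0]-.497)<.13)&(abs(P[:,1]-.01)<.13)&(z>.0085)&(z<.02); print("rim",m.sum(),rect(P[m]))
E
python3 meas.py
python3 - <<'E'
from h import *
# tray from top picture: project rim fits
img,dep=cams.camera("wrist"); save("w0.png",img); print(cams.get_calibration("wrist")["view"])
E
```

```text
top bench z -0.0001735238513337495 tray 0.0038084422739875553
sqA 376 ((554.5203857421875, -239.97105407714844), 22.032869338989258) flange (array([ 0.5544, -0.2405]), (76.81702423095703, 77.10836029052734), 8.288379669189453) 0.019625650493018853 0.06190391409876271
sqB 423 ((427.8116455078125, -369.03387451171875), 22.66414451599121) flange (array([ 0.4284, -0.3702]), (76.89352416992188, 77.94799041748047), 58.58171844482422) 0.02015305404031408 0.06218783110460615
rdA 400 ((435.4855041503906, -245.4822540283203), 22.336267471313477) flange (array([ 0.4359, -0.2445]), (80.65279388427734, 82.85704803466797), 19.13497543334961) 0.0200004423159468 0.061927775599199084
rdB 389 ((437.886962890625, 369.6019592285156), 22.89812469482422) flange (array([0.4386, 0.3682]), (80.22272491455078, 83.4274673461914), 4.695868492126465) 0.020089267020412232 0.061893957255164646
grip 388 0.16869293840112723 (array([0.4892, 0.0241]), (24.101459503173828, 49.76338195800781), 74.11934661865234)
gauge 1020 (array([0.4881, 0.0244]), (24.101459503173828, 150.73562622070312), 74.11934661865234)
bar 1260 -0
[... 1071 characters left out ...]
681217
grip 201 0.16892165205081894 (array([0.494 , 0.0251]), (25.31351089477539, 51.47640609741211), 73.84339904785156)
gauge 857 (array([0.4953, 0.0248]), (25.31351089477539, 149.95726013183594), 73.84339904785156)
bar 1198 -0.061271712 708.91724 13.812603 -0.14325779215105386 0.17259108266753434 x at y=15: 708.8445 [0.155  0.1588]
rim 649 (array([0.4969, 0.0155]), (221.89341735839844, 214.76512145996094), 3.5674424171447754)
[[ 3.87331698e-01 -9.21940113e-01 -7.64032837e-04 -6.00156521e-01]
 [-8.92647420e-01 -3.75232038e-01  2.49762892e-01 -3.17182820e-02]
 [-2.30553118e-01 -9.60590729e-02 -9.68306725e-01  3.89290980e-01]
 [ 0.00000000e+00  0.00000000e+00  0.00000000e+00  1.00000000e+00]]
```

>>> send_rows([
  [2.876,-2.697,0,0,0,0],
  [2.876,-2.697,0,0,0,0],
  [2.876,-2.697,0,0,0,0],
  [2.876,-2.697,0,0,0,0],
  [2.876,-2.697,0,0,0,0],
  [2.876,-2.697,0,0,0,0],
  [2.876,-2.697,0,0,0,0],
  [2.876,-2.697,0,0,0,0],
  [2.876,-2.697,0,0,0,0],
  [2.876,-2.697,0,0,0,0],
  [2.876,-2.697,0,0,0,0],
  [2.876,-2.697,0,0,0,0],
  [2.876,-2.697,0,0,0,0],
  [2.876,-2.697,0,0,0,0],
  [2.876,-2.697,0,0,0,0],
  [2.876,-2.697,0,0,0,0],
  [0,0,0,0,0,0.1125],
  [0,0,0,0,0,0.1125],
  [0,0,0,0,0,0.1125],
  [0,0,0,0,0,0.1125],
], gripper=5, grip_force=40)

```text
t: 3.22
tcp_pos: [0.4896, 0.0235, 0.2227]
eef_rot: [-0.0, 1.0, -0.028, -0.0]
wrist_force: [0.5, -0.0, 0.1]
gripper_width: 0.57
grip_force: 0.0
```

>>> send_rows([
  [0,0,0,0,0,0.1125],
  [0,0,0,0,0,0.1125],
  [0,0,0,0,0,0],
])

```text
t: 3.47
tcp_pos: [0.4895, 0.023, 0.2227]
eef_rot: [-0.0, 0.99, -0.14, 0.0]
wrist_force: [0.1, -0.4, 0.2]
gripper_width: 0.567
grip_force: 0.0
```

```bash
cat >> h.py <<'E'
def state():
    s=bot.sense(); w,x,y,z=s["eef_rot"]
    psi=np.arctan2(2*(x*y+w*z),1-2*(y*y+z*z)); return s,np.array(s["tcp_pos"]),psi
def togo(target,psi_t=None,quiet=False):
    s,p,psi=state(); d=np.array(target)-p
    c,sn=np.cos(psi),np.sin(psi)
    o=np.array([c*d[0]+sn*d[1],sn*d[0]-c*d[1],-d[2]])*100
    a=None if psi_t is None else -((psi_t-psi+np.pi)%(2*np.pi)-np.pi)
    print("t %.2f tcp"%s["t"],np.round(p,4),"psi %.4f"%psi,"q6 %.2f"%s["q"][5],"width %.3f"%s["gripper_width"],"F",np.round(s["wrist_force"],1),"-> tool cm",np.round(o,2),"az",a)
    if psi_t is not None:
        c,sn=np.cos(psi_t),np.sin(psi_t); print("  if turned first:",np.round(100*np.array([c*d[0]+sn*d[1],sn*d[0]-c*d[1],-d[2]]),2))
    return o
def wcloud():
    c=cams.get_calibration("wrist"); img,dep=cams.camera("wrist"); P=cloud("wrist",dep,c).reshape(-1,3)
    return img,P[(dep.ravel()>0)],c
def rect(p):
    (c,s,a)=cv2.minAreaRect((p[:,:2]*1000).astype(np.float32)); return np.array(c)/1000,np.round(s,1),round(a,2)
def near(P,c,r): return np.hypot(P[...,0]-c[0],P[...,1]-c[1])<r
E
python3 - <<'E'
from h import *
img,P,c=wcloud(); save("w1.png",img)
z=P[:,2]; m=near(P,(.49,.024),.06)&(z>.155)&(z<.18); print(m.sum(),np.median(z[m]),rect(P[m]))
m=near(P,(.49,.024),.11)&(z>.05)&(z<.2);print(rect(P[m]))
m=(abs(P[:,0]-.495)<.13)&(abs(P[:,1]-.013)<.13)&(z>.0085)&(z<.02); print("rim",m.sum(),rect(P[m]))
m=(abs(P[:,0]-.70)<.06)&(abs(P[:,1]-.015)<.17)&(z>.135)&(z<.17); print("bar",m.sum(), rect(P[m]) if m.sum()>9 else 0)
togo((.490,.024,.136),-.277)
E
```

```text
3424 0.16851590176951292 (array([0.49052267, 0.02352607]), array([23.9, 49.7]), 74.36)
(array([0.49088721, 0.02341531]), array([ 24. , 149.8]), 74.22)
rim 3859 (array([0.4946723 , 0.01243003]), array([216.6, 216.9]), 3.91)
bar 0 0
t 3.52 tcp [0.4895 0.023  0.2228] psi -0.2750 q6 1.75 width 0.570 F [ 0.9  0.5 -0.5] -> tool cm [ 0.02 -0.11  8.68] az 0.002007925623301432
  if turned first: [ 0.02 -0.11  8.68]
```

View pics/w1.png

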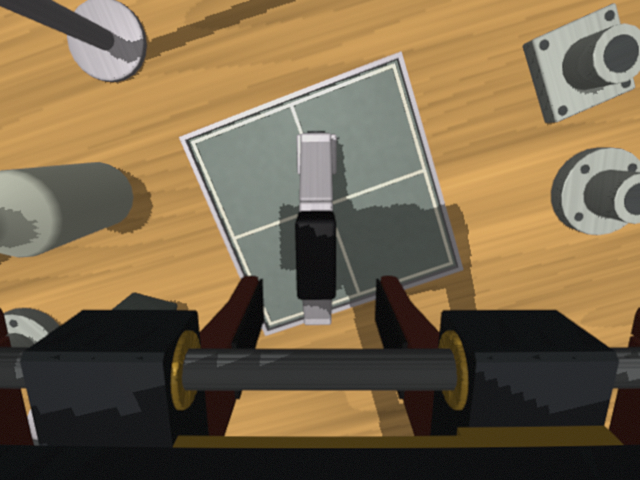

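The wrist view shows the grip block at (316,255), centred between the fingers and aligned with them, with the whole tray in view.

>>> send_rows([
  [0.05,-0.04,1.8,0,0,0],
  [0.04,-0.04,1.8,0,0,0],
  [0,0,1.8,0,0,0],
  [0,0,1.6,0,0,0],
  [0,0,1.2,0,0,0],
  [0,0,0.4,0,0,0],
  [0,0,0,0,0,0],
])

```text
t: 4.1
tcp_pos: [0.4898, 0.0235, 0.1358]
eef_rot: [-0.0, 0.991, -0.137, -0.001]
wrist_force: [-0.2, 0.6, -0.3]
gripper_width: 0.571
grip_force: 0.0
```

>>> send_rows([
  [0,0,0,0,0,0],
  [0,0,0,0,0,0],
  [0,0,0,0,0,0],
  [0,0,0,0,0,0],
  [0,0,0,0,0,0],
], gripper=1, grip_force=40)

```text
t: 4.52
tcp_pos: [0.4911, 0.0235, 0.1373]
eef_rot: [-0.0, 0.99, -0.138, 0.001]
wrist_force: [-0.6, -0.0, 4.6]
gripper_width: 0.272
grip_force: 40.0
```

>>> send_rows([
  [0,0,-0.6,0,0,0],
  [0,0,-1.4,0,0,0],
  [0,0,-2.2,0,0,0],
  [0,0,-2.5,0,0,0],
  [0,0,-2.5,0,0,-0.06],
  [0,0,-2.5,0,0,-0.07],
  [0,0,-2.5,0,0,-0.07],
  [0,0,-2.4,0,0,-0.07],
  [0,0,-1.8,0,0,-0.06],
  [0,0,-0.8,0,0,0],
  [0,0,0,0,0,0],
])

```text
t: 5.43
tcp_pos: [0.4912, 0.0234, 0.3303]
eef_rot: [0.0, 1.0, 0.026, 0.001]
wrist_force: [0.9, -1.1, -4.8]
gripper_width: 0.269
grip_force: 40.0
```

```bash
python3 - <<'E'
from h import *
img,P,c=wcloud(); save("w2.png",img)
z=P[:,2]
m=(abs(P[:,0]-.70)<.06)&(abs(P[:,1]-.015)<.17)&(z>.135)&(z<.17); q=P[m]
vx,vy,x0,y0=cv2.fitLine((q[:,:2]*1000).astype(np.float32),cv2.DIST_HUBER,0,.01,.01).ravel(); print("bar",m.sum(),vx/vy,x0+(13.5-y0)*vx/vy,q[:,1].min(),q[:,1].max(),np.percentile(q[:,2],[2,50,98]),rect(q))
togo((.702,.0135,.325),.063)
E
```

```text
Traceback (most recent call last):
cv2.error: OpenCV(4.12.0) /io/opencv/modules/imgproc/src/linefit.cpp:50: error: (-215:Assertion failed) count > 0 in function 'fitLine2D_wods'
```

>>> send_rows([
  [1.5,0.15,0,0,0,0],
  [3,0.3,0,0,0,0],
  [3.5,0.35,0,0,0,0],
  [3.5,0.35,0,0,0,-0.01],
  [3.5,0.35,0,0,0,0],
  [3,0.3,0,0,0,0],
  [2,0.2,0,0,0,0],
  [1,0.1,0,0,0,0],
  [0,0,0,0,0,0],
  [0,0,0,0,0,0],
])

```text
t: 6.32
tcp_pos: [0.7003, 0.0146, 0.3256]
eef_rot: [-0.0, 1.0, 0.031, -0.003]
wrist_force: [-0.1, 0.7, -4.7]
gripper_width: 0.269
grip_force: 40.0
```

```bash
python3 - <<'E'
from h import *
img,P,c=wcloud(); save("w3.png",img)
z=P[:,2]
m=(abs(P[:,0]-.70)<.06)&(abs(P[:,1]-.015)<.17)&(z>.135)&(z<.17); q=P[m]
print(m.sum())
if m.sum()>20:
    vx,vy,x0,y0=cv2.fitLine((q[:,:2]*1000).astype(np.float32),cv2.DIST_HUBER,0,.01,.01).ravel(); print("bar",m.sum(),vx/vy,x0+(13.5-y0)*vx/vy,q[:,1].min(),q[:,1].max(),np.percentile(q[:,2],[2,50,98]),rect(q))
togo((.702,.0135,.190-.0315+.017),.063)
E
```

```text
5012
bar 5012 -0.061865233 704.579 -0.14641978720570803 0.1709024424689766 [0.14863215 0.15546843 0.15773051] (array([0.70292194, 0.01227972]), array([ 17.1, 317.9]), 3.55)
t 6.37 tcp [0.6999 0.0146 0.3264] psi 0.0621 q6 1.43 width 0.273 F [-0.7 -0.5 -5.3] -> tool cm [ 0.21  0.13 15.09] az -0.0008705554814607552
  if turned first: [ 0.21  0.13 15.09]
```

View pics/w3.png

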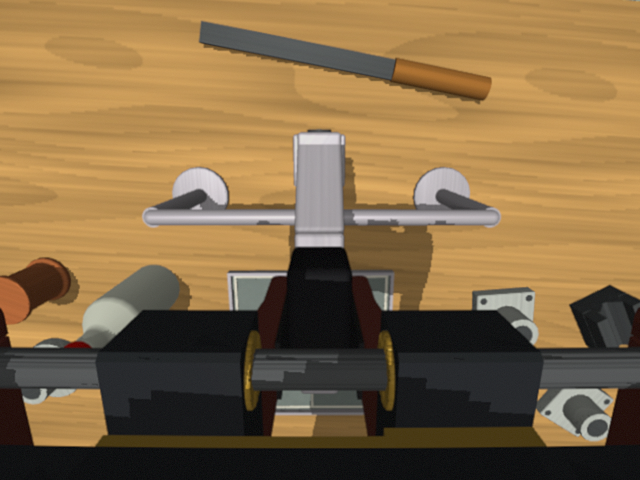

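Wrist view: bar from (150,217) to (495,217) with the gauge astride it at (320,190), held above. I'll lower it onto the bar.

>>> send_rows([
  [0.12,0.08,1.0,0,0,0],
  [0.12,0.07,2.0,0,0,0],
  [0,0,2.5,0,0,0],
  [0,0,2.5,0,0,0],
  [0,0,2.2,0,0,0],
  [0,0,1.8,0,0,0],
  [0,0,1.2,0,0,0],
  [0,0,0.7,0,0,0],
  [0,0,0.4,0,0,0],
  [0,0,0.2,0,0,0],
  [0,0,0,0,0,0],
  [0,0,0,0,0,0],
])

```text
t: 7.37
tcp_pos: [0.7046, 0.0131, 0.1849]
eef_rot: [0.0, 1.0, 0.031, 0.001]
wrist_force: [0.1, 0.1, -4.8]
gripper_width: 0.276
grip_force: 40.0
```

>>> send_rows([
  [0,0,0.15,0,0,0],
  [0,0,0.1,0,0,0],
  [0,0,0.1,0,0,0],
  [0,0,0,0,0,0],
])

```text
t: 7.7
tcp_pos: [0.7039, 0.0132, 0.1801]
eef_rot: [-0.0, 1.0, 0.031, -0.0]
wrist_force: [-0.6, -0.1, -4.8]
gripper_width: 0.271
grip_force: 40.0
```

>>> send_rows([
  [-0.1,0,0.15,0,0,0],
  [0,0,0.15,0,0,0],
  [0,0,0.08,0,0,0],
  [0,0,0,0,0,0],
])

```text
t: 8.03
tcp_pos: [0.7027, 0.0132, 0.176]
eef_rot: [-0.0, 1.0, 0.031, -0.0]
wrist_force: [0.6, 0.7, -5.6]
gripper_width: 0.273
grip_force: 40.0
```

>>> send_rows([
  [0,0,0.06,0,0,0],
  [0,0,0.05,0,0,0],
  [0,0,0,0,0,0],
])

```text
t: 8.28
tcp_pos: [0.703, 0.0131, 0.1754]
eef_rot: [-0.0, 1.0, 0.031, 0.0]
wrist_force: [-0.1, 0.4, -5.0]
gripper_width: 0.271
grip_force: 40.0
```

>>> send_rows([
  [0,0,0.08,0,0,0],
  [0,0,0,0,0,0],
])

```text
t: 8.45
tcp_pos: [0.703, 0.0131, 0.1752]
eef_rot: [-0.0, 1.0, 0.031, 0.0]
wrist_force: [-2.7, -0.0, 0.1]
gripper_width: 0.275
grip_force: 40.0
```

>>> send_rows([
  [0,0,0,0,0,0],
  [0,0,0,0,0,0],
  [0,0,0,0,0,0],
  [0,0,-0.6,0,0,0],
  [0,0,-1.5,0,0,0],
  [0,0,-2.5,0,0,0],
  [0,0,-3.5,0,0,0],
], gripper=4.2)

```text
t: 9.03
tcp_pos: [0.7012, 0.0132, 0.2538]
eef_rot: [-0.0, 1.0, 0.031, -0.003]
wrist_force: [-0.2, -0.4, 0.5]
gripper_width: 0.476
grip_force: 0.0
```

```bash
python3 - <<'E'
from h import *
img,P,c=wcloud(); save("w4.png",img)
z=P[:,2]; m=near(P,(.703,.013),.06)&(z>.185)&(z<.225); q=P[m]; print("grip",m.sum(),np.median(q[:,2]),rect(q))
n=np.linalg.lstsq(np.c_[q[:,:2]-q[:,:2].mean(0),np.ones(len(q))],q[:,2],rcond=None)[0]; print("slope",n)
m=near(P,(.703,.013),.1)&(z>.03)&(z<.22);
# targets
T=np.array([.4947,.0125]);a=.068;R=np.array([[np.cos(a),-np.sin(a)],[np.sin(a),np.cos(a)]])
for k,o in dict(NL=(-.05,.05),NR=(-.05,-.05),FL=(.05,.05),FR=(.05,-.05)).items(): print(k,T+R@np.array(o))
togo((.5545,-.240,.2),.14)
E
```

```text
grip 3709 0.20631326761263633 (array([0.70041803, 0.01205594]), array([50.3, 24. ]), 3.43)
slope [-0.06300358 -0.00481156  0.205379  ]
NL [0.44141818 0.05898706]
NR [ 0.44821294 -0.04078182]
FL [0.54118706 0.06578182]
FR [ 0.54798182 -0.03398706]
t 9.08 tcp [0.7058 0.0129 0.264 ] psi 0.0629 q6 1.43 width 0.477 F [2.7 0.3 4.6] -> tool cm [-16.69  24.29   6.4 ] az -0.07713679555395503
  if turned first: [-18.51  22.93   6.4 ]
```

>>> send_rows([
  [-0.9,1.35,0,0,0,0],
  [-1.812,2.704,0,0,0,0],
  [-1.812,2.704,0,0,0,0],
  [-1.812,2.704,1,0,0,0],
  [-1.812,2.704,2,0,0,0],
  [-1.812,2.704,2,0,0,0],
  [-1.812,2.704,2,0,0,0],
  [-1.812,2.704,2,0,0,0],
  [-1.812,2.704,2,0,0,0],
  [-0.9,1.35,2,0,0,-0.08],
  [0,0,0,0,0,0],
  [0,0,0,0,0,0],
], gripper=6.2)

```text
t: 10.08
tcp_pos: [0.5536, -0.2402, 0.1242]
eef_rot: [-0.001, 0.998, 0.069, -0.001]
wrist_force: [0.6, 0.7, -0.0]
gripper_width: 0.702
grip_force: 0.0
```

```bash
cat > part.py <<'E'
import sys; from h import *
x,y=float(sys.argv[1]),float(sys.argv[2]); kind=sys.argv[3]; base=float(sys.argv[4]) if len(sys.argv)>4 else 0
img,P,c=wcloud(); save("wp%d.png"%(1000*bot.sense()["t"]),img); z=P[:,2]-base; m=near(P,(x,y),.065)
b=P[m&(z>.056)&(z<.067)]; f=P[m&(z>.014)&(z<.024)]
cc,r=cv2.minEnclosingCircle((b[:,:2]*1000).astype(np.float32)) if len(b) else (0,0)
print("boss",len(b),np.round(cc,1),round(r,1),"flange",len(f),rect(f) if len(f) else 0)
if kind!="-": togo((cc[0]/1000,cc[1]/1000,.026),float(kind))
E
python3 part.py .5545 -.24 .14
```

```text
boss 3962 [ 555.3 -241.1] 21.9 flange 6706 (array([ 0.55519714, -0.24108661]), array([76.1, 76.2]), 7.88)
t 10.13 tcp [ 0.5552 -0.2399  0.1254] psi 0.1400 q6 0.91 width 0.707 F [ 1.1  0.4 -0.3] -> tool cm [-0.01  0.12  9.94] az -2.689105692521565e-05
  if turned first: [-0.01  0.12  9.94]
```

>>> send_rows([
  [0.03,0.1,1.5,0,0,0],
  [0,0,2.2,0,0,0],
  [0,0,2.2,0,0,0],
  [0,0,1.8,0,0,0],
  [0,0,1.2,0,0,0],
  [0,0,0.6,0,0,0],
  [0,0,0.2,0,0,0],
  [0,0,0,0,0,0],
])

```text
t: 10.8
tcp_pos: [0.5567, -0.2406, 0.0289]
eef_rot: [0.0, 0.997, 0.072, 0.0]
wrist_force: [0.6, -0.8, 0.3]
gripper_width: 0.703
grip_force: 0.0
```

>>> send_rows([
  [0,0,0,0,0,0],
  [0,0,0,0,0,0],
  [0,0,0,0,0,0],
  [0,0,0,0,0,0],
], gripper=3)

```text
t: 11.13
tcp_pos: [0.5565, -0.2408, 0.0294]
eef_rot: [-0.0, 0.997, 0.071, 0.001]
wrist_force: [-0.3, 2.2, 5.4]
gripper_width: 0.489
grip_force: 40.0
```

```bash
python3 -c "
from h import *
togo((.5412,.0658,.08),.0705)"
```

```text
t 11.13 tcp [ 0.5565 -0.2408  0.0294] psi 0.1423 q6 0.91 width 0.489 F [-0.3  2.2  5.4] -> tool cm [  2.84 -30.57  -5.06] az 0.07182476682334604
  if turned first: [  0.64 -30.69  -5.06]
```

>>> send_rows([
  [0,0,-1,0,0,0],
  [0,0,-2,0,0,0],
  [0.14,-1.5,-2,0,0,0],
  [0.32,-3.4,-0.5,0,0,0],
  [0.32,-3.4,0,0,0,0],
  [0.32,-3.4,0,0,0,0],
  [0.32,-3.4,0,0,0,0],
  [0.32,-3.4,0,0,0,0],
  [0.32,-3.4,0,0,0,0],
  [0.32,-3.4,0,0,0,0],
  [0.28,-3.0,0,0,0,0],
  [0.15,-1.5,0,0,0,0],
  [0.03,-0.2,0,0,0,0.0715],
  [0,0,0,0,0,0],
  [0,0,0,0,0,0],
])

```text
t: 12.38
tcp_pos: [0.541, 0.0601, 0.0836]
eef_rot: [0.0, 0.999, 0.037, -0.0]
wrist_force: [-0.6, -0.8, -4.6]
gripper_width: 0.495
grip_force: 40.0
```

```bash
cat > carry.py <<'E'
import sys; from h import *
# carried part: flange/boss seen by wrist, bottom height b
x,y,zt,psi=map(float,sys.argv[1:5])
img,P,c=wcloud(); s,p,ps=state(); z=P[:,2]; m=near(P,p,.07)
top=p[2]-.029+.02
f=P[m&(abs(z-top)<.006)]; print("flange",len(f),rect(f) if len(f) else 0, np.median(f[:,2]) if len(f) else 0)
m=(abs(P[:,0]-.495)<.13)&(abs(P[:,1]-.013)<.13)&(z>.0085)&(z<.02); print("rim",m.sum(),rect(P[m]))
togo((x,y,zt),psi)
E
python3 carry.py .5422 .0658 .0335 .0705
```

```text
flange 9462 (array([0.55810712, 0.06050038]), array([39.5, 75.9]), 3.9) 0.07386619590657274
rim 5050 (array([0.55169885, 0.01580305]), array([103.4, 217.2]), 4.12)
t 12.43 tcp [0.5412 0.0597 0.0835] psi 0.0731 q6 1.48 width 0.498 F [ 0.3 -0.2 -5.2] -> tool cm [ 0.14 -0.6   5.  ] az 0.002631875426302166
  if turned first: [ 0.14 -0.6   5.  ]
```

>>> send_rows([
  [0.18,-0.64,0.8,0,0,0],
  [0,0,1.2,0,0,0],
  [0,0,1.2,0,0,0],
  [0,0,0.8,0,0,0],
  [0,0,0.4,0,0,0],
  [0,0,0.2,0,0,0],
  [0,0,0.1,0,0,0],
  [0,0,0,0,0,0],
])

```text
t: 13.1
tcp_pos: [0.543, 0.0665, 0.0365]
eef_rot: [-0.0, 0.999, 0.036, 0.0]
wrist_force: [0.5, -0.6, -4.6]
gripper_width: 0.496
grip_force: 40.0
```

>>> send_rows([
  [0,0,0.1,0,0,0],
  [0,0,0.05,0,0,0],
  [0,0,0,0,0,0],
])

```text
t: 13.35
tcp_pos: [0.543, 0.0667, 0.0353]
eef_rot: [-0.0, 0.999, 0.036, 0.0]
wrist_force: [-1.4, -0.5, -4.2]
gripper_width: 0.493
grip_force: 40.0
```

>>> send_rows([
  [0,0,0.08,0,0,0],
  [0,0,0.06,0,0,0],
  [0,0,0,0,0,0],
])

```text
t: 13.6
tcp_pos: [0.5427, 0.0667, 0.0336]
eef_rot: [-0.0, 0.999, 0.036, -0.0]
wrist_force: [-0.0, -0.1, -4.8]
gripper_width: 0.49
grip_force: 40.0
```

>>> send_rows([
  [0,0,0.06,0,0,0],
  [0,0,0,0,0,0],
])

```text
t: 13.77
tcp_pos: [0.5427, 0.0666, 0.0334]
eef_rot: [-0.0, 0.999, 0.036, -0.0]
wrist_force: [-0.8, -0.8, 2.5]
gripper_width: 0.493
grip_force: 40.0
```

>>> send_rows([
  [0,0,0,0,0,0],
  [0,0,0,0,0,0],
  [0,0,-0.6,0,0,0],
  [0,0,-2.5,0,0,0],
  [0,0,-3.5,0,0,0],
  [0,0,-2.5,0,0,0],
  [0,0,0,0,0,0],
], gripper=6.2)

```text
t: 14.35
tcp_pos: [0.5468, 0.0667, 0.1295]
eef_rot: [0.0, 0.999, 0.036, 0.005]
wrist_force: [0.7, -0.1, 0.1]
gripper_width: 0.704
grip_force: 0.0
```

```bash
python3 part.py .541 .066 - .004; python3 -c "
from h import *
togo((.4280,-.3695,.125),-.545)"
```

```text
boss 3843 [541.6  65.5] 21.9 flange 6490 (array([0.54166083, 0.06551241]), array([75.6, 76.2]), 3.87)
t 14.40 tcp [0.5456 0.0667 0.1273] psi 0.0714 q6 1.50 width 0.702 F [-0.1 -0.4 -0.9] -> tool cm [-14.84  42.67   0.23] az 0.6163545788223508
  if turned first: [12.56 43.39  0.23]
```

>>> send_rows([
  [-0.62,1.8,0,0,0,0],
  [-1.16,3.4,0,0,0,0],
  [-1.16,3.4,0,0,0,0],
  [-1.16,3.4,0,0,0,0],
  [-1.16,3.4,0,0,0,0],
  [-1.16,3.4,0,0,0,0],
  [-1.16,3.4,0,0,0,0],
  [-1.16,3.4,0,0,0,0],
  [-1.16,3.4,0,0,0,0],
  [-1.16,3.4,0,0,0,0],
  [-1.16,3.4,0,0,0,0],
  [-1.16,3.4,0,0,0,0],
  [-1.16,3.4,0,0,0,0],
  [-1.12,3.47,0,0,0,0.1],
  [0,0,0,0,0,0.12],
  [0,0,0,0,0,0.12],
  [0,0,0,0,0,0.12],
  [0,0,0,0,0,0.12],
  [0,0,0,0,0,0.037],
  [0,0,0,0,0,0],
])

```text
t: 16.07
tcp_pos: [0.4187, -0.4035, 0.1228]
eef_rot: [-0.001, 0.963, -0.27, -0.001]
wrist_force: [0.4, 0.7, -0.5]
gripper_width: 0.704
grip_force: 0.0
```

```bash
python3 part.py .428 -.3695 -.545
```

```text
boss 3511 [ 427.1 -370.8] 22.4 flange 6027 (array([ 0.42703513, -0.37093753]), array([76. , 76.4]), 60.27)
t 16.12 tcp [ 0.4188 -0.4035  0.1229] psi -0.5447 q6 1.23 width 0.703 F [ 0.6 -0.2 -0.2] -> tool cm [-0.99 -3.22  9.69] az 0.0003414206385219387
  if turned first: [-0.99 -3.22  9.69]
```

>>> send_rows([
  [-0.5,-1.6,0,0,0,-0.026],
  [-0.49,-1.62,1.5,0,0,0],
  [0,0,2.2,0,0,0],
  [0,0,2.2,0,0,0],
  [0,0,1.8,0,0,0],
  [0,0,1.0,0,0,0],
  [0,0,0.5,0,0,0],
  [0,0,0.2,0,0,0],
  [0,0,0,0,0,0],
])

```text
t: 16.87
tcp_pos: [0.4274, -0.3712, 0.0301]
eef_rot: [-0.0, 0.967, -0.257, 0.0]
wrist_force: [1.0, 0.6, 0.3]
gripper_width: 0.705
grip_force: 0.0
```

>>> send_rows([
  [0,0,0,0,0,0],
  [0,0,0,0,0,0],
  [0,0,0,0,0,0],
  [0,0,0,0,0,0],
], gripper=3)

```text
t: 17.2
tcp_pos: [0.4278, -0.3714, 0.0308]
eef_rot: [0.0, 0.966, -0.257, 0.001]
wrist_force: [0.7, 2.1, 5.3]
gripper_width: 0.495
grip_force: 40.0
```

```bash
python3 -c "
from h import *
togo((.5480,-.0340,.085),.068)"
```

```text
t 17.20 tcp [ 0.4278 -0.3714  0.0308] psi -0.5201 q6 1.25 width 0.495 F [0.7 2.1 5.3] -> tool cm [ -6.34 -35.26  -5.42] az -0.5881359296309454
  if turned first: [ 14.29 -32.85  -5.42]
```

>>> send_rows([
  [0,0,-1,0,0,0],
  [0,0,-2.5,0,0,0],
  [0,0,-2.5,0,0,0],
  [-0.29,-1.6,-2,0,0,0],
  [-0.576,-3.2,0,0,0,0],
  [-0.576,-3.2,0,0,0,0],
  [-0.576,-3.2,0,0,0,0],
  [-0.576,-3.2,0,0,0,0],
  [-0.576,-3.2,0,0,0,0],
  [-0.576,-3.2,0,0,0,0],
  [-0.576,-3.2,0,0,0,0],
  [-0.576,-3.2,0,0,0,0],
  [-0.576,-3.2,0,0,0,0],
  [-0.576,-3.2,0,0,0,0],
  [-0.29,-1.6,0,0,0,-0.118],
  [0,0,0.6,0,0,-0.118],
  [0,0,0.6,0,0,-0.118],
  [0,0,0.6,0,0,-0.118],
  [0,0,0.6,0,0,-0.116],
  [0,0,0,0,0,0],
])

```text
t: 18.87
tcp_pos: [0.5456, -0.0341, 0.0851]
eef_rot: [-0.0, 0.999, 0.036, -0.001]
wrist_force: [-0.7, -0.9, -3.5]
gripper_width: 0.498
grip_force: 40.0
```

```bash
sed -i 's/top=p\[2\]-.029+.02/top=p[2]-float(sys.argv[5])+.02/' carry.py; cat >> carry.py <<'E'
if len(f):
    e=np.array([np.cos(ps),np.sin(ps)]); n=np.array([np.sin(ps),-np.cos(ps)])
    r=cv2.boxPoints(cv2.minAreaRect((f[:,:2]*1000).astype(np.float32)))/1000
    w=float(sys.argv[6]); cen=e*((r@e).max()-w/2)+n*((r@n).max()+(r@n).min())/2
    d=np.array([x,y])-cen; print("part centre",cen,"tool shift cm",100*d@e,100*d@n,"down",100*(np.median(f[:,2])-.024))
E
python3 carry.py .5480 -.0340 .0345 .068 .0303 .0765
```

```text
flange 9330 (array([ 0.56292493, -0.03344741]), array([38.4, 75.9]), 4.29) 0.0739436206186346
rim 5817 (array([0.5030451 , 0.01347525]), array([200.3, 217.2]), 3.72)
t 18.92 tcp [ 0.546  -0.0342  0.0856] psi 0.0663 q6 1.32 width 0.493 F [-0.7 -0.5 -3.9] -> tool cm [ 0.21 -0.01  5.11] az -0.0017224260243260403
  if turned first: [ 0.21 -0.01  5.11]
part centre [ 0.54421697 -0.03468915] tool shift cm 0.3820365777499907 -0.04370931545521467 down 4.99436206186346
```

>>> send_rows([
  [0.35,-0.03,0.8,0,0,0.006],
  [0,0,1.2,0,0,0],
  [0,0,1.2,0,0,0],
  [0,0,0.8,0,0,0],
  [0,0,0.4,0,0,0],
  [0,0,0.2,0,0,0],
  [0,0,0.15,0,0,0],
  [0,0,0.1,0,0,0],
  [0,0,0,0,0,0],
])

```text
t: 19.67
tcp_pos: [0.5507, -0.0338, 0.0377]
eef_rot: [0.0, 1.0, 0.031, 0.0]
wrist_force: [0.8, 0.1, -3.7]
gripper_width: 0.494
grip_force: 40.0
```

>>> send_rows([
  [0,0,0.06,0,0,0],
  [0,0,0.06,0,0,0],
  [0,0,0,0,0,0],
])

```text
t: 19.92
tcp_pos: [0.5506, -0.0338, 0.0365]
eef_rot: [-0.0, 1.0, 0.031, 0.0]
wrist_force: [0.0, 0.4, -3.6]
gripper_width: 0.492
grip_force: 40.0
```

>>> send_rows([
  [0,0,0.08,0,0,0],
  [0,0,0.06,0,0,0],
  [0,0,0,0,0,0],
])

```text
t: 20.17
tcp_pos: [0.5505, -0.0337, 0.0349]
eef_rot: [-0.0, 1.0, 0.031, 0.0]
wrist_force: [-0.4, 0.9, -3.4]
gripper_width: 0.498
grip_force: 40.0
```

>>> send_rows([
  [0,0,0.04,0,0,0],
  [0,0,0,0,0,0],
])

```text
t: 20.33
tcp_pos: [0.5505, -0.0338, 0.0348]
eef_rot: [-0.0, 1.0, 0.031, 0.0]
wrist_force: [-0.4, -0.6, 1.3]
gripper_width: 0.497
grip_force: 40.0
```

>>> send_rows([
  [0,0,0,0,0,0],
  [0,0,0,0,0,0],
  [0,0,-0.6,0,0,0],
  [0,0,-2.5,0,0,0],
  [0,0,-3.5,0,0,0],
  [0,0,-2.5,0,0,0],
  [0,0,0,0,0,0],
], gripper=6.2)

```text
t: 20.92
tcp_pos: [0.5545, -0.0344, 0.131]
eef_rot: [0.001, 1.0, 0.031, 0.005]
wrist_force: [1.1, 0.2, 1.0]
gripper_width: 0.708
grip_force: 0.0
```

```bash
python3 part.py .548 -.034 - .004; python3 -c "
from h import *
togo((.4357,-.2453,.125))"
```

```text
boss 3808 [549.1 -35.1] 22.0 flange 6653 (array([ 0.54843762, -0.02096295]), array([ 75.5, 104. ]), 3.69)
t 20.97 tcp [ 0.5531 -0.0342  0.1287] psi 0.0623 q6 1.32 width 0.706 F [ 0.7 -0.1 -0.2] -> tool cm [-13.04  20.34   0.37] az None
```

>>> send_rows([
  [-0.91,1.46,0,0,0,0],
  [-1.83,2.91,0,0,0,0],
  [-1.83,2.91,0,0,0,0],
  [-1.83,2.91,0,0,0,0],
  [-1.83,2.91,0,0,0,0],
  [-1.83,2.91,0,0,0,0],
  [-1.83,2.91,0,0,0,0],
  [-0.9,1.45,0,0,0,0],
  [0,0,0,0,0,0],
  [0,0,0,0,0,0],
])

```text
t: 21.8
tcp_pos: [0.4346, -0.2451, 0.1247]
eef_rot: [-0.001, 1.0, 0.03, -0.001]
wrist_force: [-0.2, 0.2, 1.2]
gripper_width: 0.71
grip_force: 0.0
```

```bash
python3 part.py .4357 -.2453 .062
```

```text
boss 3938 [ 436.1 -245.6] 22.1 flange 6103 (array([ 0.43624988, -0.24558725]), array([82.9, 83. ]), 68.28)
t 21.85 tcp [ 0.435  -0.2444  0.1247] psi 0.0611 q6 0.86 width 0.705 F [-0.2 -0.1  0.3] -> tool cm [0.1  0.13 9.87] az -0.0008979098071391078
  if turned first: [0.1  0.13 9.87]
```

>>> send_rows([
  [0.05,0.1,1.5,0,0,0],
  [0,0,2.2,0,0,0],
  [0,0,2.2,0,0,0],
  [0,0,1.8,0,0,0],
  [0,0,1.1,0,0,0],
  [0,0,0.6,0,0,0],
  [0,0,0.2,0,0,0],
  [0,0,0,0,0,0],
])

```text
t: 22.52
tcp_pos: [0.4362, -0.245, 0.0292]
eef_rot: [-0.0, 0.999, 0.032, -0.0]
wrist_force: [0.7, -0.1, -0.1]
gripper_width: 0.704
grip_force: 0.0
```

>>> send_rows([
  [0,0,0,0,0,0],
  [0,0,0,0,0,0],
  [0,0,0,0,0,0],
  [0,0,0,0,0,0],
], gripper=3)

```text
t: 22.85
tcp_pos: [0.4364, -0.2458, 0.0302]
eef_rot: [-0.0, 1.0, 0.031, 0.0]
wrist_force: [0.3, 2.6, 4.3]
gripper_width: 0.496
grip_force: 40.0
```

```bash
python3 -c "
from h import *
togo((.4482,-.0408,.085))"
```

```text
t 22.85 tcp [ 0.4364 -0.2458  0.0302] psi 0.0618 q6 0.86 width 0.496 F [0.3 2.6 4.3] -> tool cm [  2.45 -20.39  -5.48] az None
```

>>> send_rows([
  [0,0,-1,0,0,0],
  [0,0,-2,0,0,0],
  [0.2,-1.7,-2,0,0,0],
  [0.41,-3.4,-0.5,0,0,0],
  [0.41,-3.4,0,0,0,0],
  [0.41,-3.4,0,0,0,0],
  [0.41,-3.4,0,0,0,0],
  [0.41,-3.4,0,0,0,0],
  [0.2,-1.7,0,0,0,0],
  [0,0,0,0,0,0],
  [0,0,0,0,0,0],
])

```text
t: 23.77
tcp_pos: [0.4474, -0.0402, 0.0848]
eef_rot: [0.0, 0.999, 0.032, -0.0]
wrist_force: [0.5, -0.6, -4.6]
gripper_width: 0.491
grip_force: 40.0
```

```bash
python3 carry.py .4482 -.0408 .0342 .062 .030 .084
```

```text
flange 8937 (array([ 0.45717319, -0.03688267]), array([61.5, 82.3]), 23.48) 0.07433696329581245
rim 5841 (array([0.4928634 , 0.01267406]), array([191.3, 217.4]), 3.64)
t 23.82 tcp [ 0.4478 -0.041   0.0848] psi 0.0636 q6 1.26 width 0.495 F [ 0.6 -0.  -4.7] -> tool cm [ 0.04 -0.02  5.06] az 0.001631281494266279
  if turned first: [ 0.04 -0.02  5.06]
part centre [ 0.4580678  -0.03682567] tool shift cm -1.010055374080459 0.33388130179131204 down 5.033696329581245
```

>>> send_rows([
  [0,0,0.8,0,0,0],
  [0,0,1.2,0,0,0],
  [0,0,1.2,0,0,0],
  [0,0,0.8,0,0,0],
  [0,0,0.4,0,0,0],
  [0,0,0.2,0,0,0],
  [0,0,0.15,0,0,0],
  [0,0,0.1,0,0,0],
  [0,0,0.06,0,0,0],
  [0,0,0.06,0,0,0],
  [0,0,0,0,0,0],
])

```text
t: 24.73
tcp_pos: [0.448, -0.0408, 0.035]
eef_rot: [0.0, 1.0, 0.031, 0.0]
wrist_force: [0.3, -0.3, -4.6]
gripper_width: 0.497
grip_force: 40.0
```

>>> send_rows([
  [0,0,0.04,0,0,0],
  [0,0,0,0,0,0],
])

```text
t: 24.9
tcp_pos: [0.4479, -0.0408, 0.0345]
eef_rot: [-0.0, 1.0, 0.031, 0.0]
wrist_force: [0.5, -0.4, -4.3]
gripper_width: 0.496
grip_force: 40.0
```

>>> send_rows([
  [0,0,0.05,0,0,0],
  [0,0,0,0,0,0],
])

```text
t: 25.07
tcp_pos: [0.4479, -0.0408, 0.0342]
eef_rot: [-0.0, 1.0, 0.031, 0.0]
wrist_force: [-1.1, -0.2, 1.5]
gripper_width: 0.496
grip_force: 40.0
```

>>> send_rows([
  [0,0,0,0,0,0],
  [0,0,0,0,0,0],
  [0,0,-0.6,0,0,0],
  [0,0,-2.5,0,0,0],
  [0,0,-3.5,0,0,0],
  [0,0,-3.5,0,0,0],
  [0,0,0,0,0,0],
], gripper=6.2)

```text
t: 25.65
tcp_pos: [0.452, -0.0418, 0.1407]
eef_rot: [0.001, 0.999, 0.031, 0.005]
wrist_force: [0.3, -1.0, 0.9]
gripper_width: 0.705
grip_force: 0.0
```

```bash
python3 part.py .448 -.041 - .004; python3 -c "
from h import *
togo((.4385,.3695,.275))"
```

```text
boss 3539 [447.6 -41.8] 22.0 flange 5656 (array([ 0.45742441, -0.04606999]), array([ 83.3, 104. ]), 66.61)
t 25.70 tcp [ 0.4509 -0.0416  0.1384] psi 0.0624 q6 1.26 width 0.704 F [ 0.4 -0.3 -0.2] -> tool cm [  1.33 -41.1  -13.66] az None
```

>>> send_rows([
  [0,0,-2,0,0,0],
  [0,0,-3.5,0,0,0],
  [0,0,-3.5,0,0,0],
  [0,0,-3.5,0,0,0],
  [0.07,-1.71,-1.2,0,0,0],
  [0.133,-3.42,0,0,0,0],
  [0.133,-3.42,0,0,0,0],
  [0.133,-3.42,0,0,0,0],
  [0.133,-3.42,0,0,0,0],
  [0.133,-3.42,0,0,0,0],
  [0.133,-3.42,0,0,0,0],
  [0.133,-3.42,0,0,0,0],
  [0.133,-3.42,0,0,0,0],
  [0.133,-3.42,0,0,0,0],
  [0.133,-3.42,0,0,0,0],
  [0.133,-3.42,0,0,0,0],
  [0.07,-1.71,0,0,0,-0.1],
  [0,0,0,0,0,-0.12],
  [0,0,0,0,0,-0.12],
  [0,0,0,0,0,-0.12],
])

```text
t: 27.37
tcp_pos: [0.4374, 0.37, 0.2701]
eef_rot: [0.0, 0.965, 0.262, -0.001]
wrist_force: [0.6, -0.3, 0.6]
gripper_width: 0.703
grip_force: 0.0
```

>>> send_rows([
  [0,0,0,0,0,-0.12],
  [0,0,0,0,0,-0.12],
  [0,0,0,0,0,-0.12],
  [0,0,0,0,0,-0.12],
  [0,0,1.2,0,0,-0.12],
  [0,0,2.2,0,0,-0.12],
  [0,0,3.2,0,0,-0.12],
  [0,0,3.2,0,0,-0.12],
  [0,0,3.2,0,0,-0.09],
  [0,0,1.4,0,0,0],
  [0,0,0.5,0,0,0],
  [0,0,0,0,0,0],
])

```text
t: 28.37
tcp_pos: [0.4368, 0.3688, 0.1206]
eef_rot: [-0.001, 0.707, 0.707, -0.002]
wrist_force: [0.3, -0.2, -0.1]
gripper_width: 0.707
grip_force: 0.0
```

```bash
python3 part.py .4385 .3695 1.57
```

```text
boss 4072 [438.9 370.4] 22.0 flange 6196 (array([0.4386868 , 0.37038541]), array([82.5, 83.3]), 2.52)
t 28.42 tcp [0.4379 0.3695 0.1222] psi 1.5717 q6 0.58 width 0.708 F [ 1.3 -0.3  0.2] -> tool cm [0.09 0.1  9.62] az 0.0017020420152160654
  if turned first: [0.09 0.1  9.62]
```

>>> send_rows([
  [0.07,0.1,1.5,0,0,0],
  [0,0,2.2,0,0,0],
  [0,0,2.2,0,0,0],
  [0,0,1.6,0,0,0],
  [0,0,1.0,0,0,0],
  [0,0,0.5,0,0,0],
  [0,0,0.2,0,0,0],
  [0,0,0,0,0,0],
])

```text
t: 29.08
tcp_pos: [0.4398, 0.3709, 0.0316]
eef_rot: [0.0, 0.707, 0.708, 0.001]
wrist_force: [0.2, 0.6, -0.1]
gripper_width: 0.704
grip_force: 0.0
```

>>> send_rows([
  [0,0,0,0,0,0],
  [0,0,0,0,0,0],
  [0,0,0,0,0,0],
  [0,0,0,0,0,0],
], gripper=3)

```text
t: 29.42
tcp_pos: [0.4398, 0.3708, 0.0317]
eef_rot: [0.0, 0.707, 0.708, 0.001]
wrist_force: [-0.7, -0.3, 2.8]
gripper_width: 0.496
grip_force: 40.0
```

```bash
python3 -c "
from h import *
togo((.4414,.0590,.085))"
```

```text
t 29.42 tcp [0.4398 0.3708 0.0317] psi 1.5723 q6 0.58 width 0.496 F [-0.7 -0.3  2.8] -> tool cm [-31.18   0.11  -5.33] az None
```

>>> send_rows([
  [0,0,-1,0,0,0],
  [0,0,-2.5,0,0,0],
  [0,0,-3.5,0,0,0],
  [0,0,-3.5,0,0,0],
  [0,0,-3.5,0,0,0],
  [0,0,-3.5,0,0,0],
  [0,0,-3.5,0,0,0],
  [0,0,-2,0,0,0],
  [-1.73,0,-1,0,0,0],
  [-3.46,0.05,0,0,0,0],
  [-3.46,0.05,0,0,0,0],
  [-3.46,0,0,0,0,0],
  [-3.46,0,0,0,0,0],
  [-3.46,0,0,0,0,0],
  [-3.46,0,0,0,0,0],
  [-3.46,0,0,0,0,0],
  [-3.46,0,0,0,0,0],
  [-1.73,0,0,0,0,0],
  [0,0,1,0,0,0],
  [0,0,2.5,0,0,0],
])

```text
t: 31.08
tcp_pos: [0.4428, 0.0582, 0.2382]
eef_rot: [0.002, 0.708, 0.707, 0.002]
wrist_force: [1.6, 1.0, -4.4]
gripper_width: 0.5
grip_force: 40.0
```

>>> send_rows([
  [0,0,3.5,0,0,0],
  [0,0,3.5,0,0,0],
  [0,0,3.5,0,0,0],
  [0,0,2.5,0,0,0],
  [0,0,1.2,0,0,0],
  [0,0,0,0,0,0],
  [0,0,0,0,0,0],
])

```text
t: 31.67
tcp_pos: [0.4397, 0.0596, 0.0934]
eef_rot: [-0.001, 0.706, 0.708, -0.001]
wrist_force: [0.7, -0.2, -2.9]
gripper_width: 0.493
grip_force: 40.0
```

```bash
python3 -c "
from h import *
togo((.4414,.0590,.0357),1.572)"
```

```text
t 31.67 tcp [0.4397 0.0596 0.0934] psi 1.5727 q6 -0.02 width 0.493 F [ 0.7 -0.2 -2.9] -> tool cm [-0.07  0.17  5.77] az 0.0006527817356043464
  if turned first: [-0.06  0.17  5.77]
```

>>> send_rows([
  [-0.05,0.07,0.8,0,0,0],
  [0,0,1.4,0,0,0],
  [0,0,1.4,0,0,0],
  [0,0,0.9,0,0,0],
  [0,0,0.5,0,0,0],
  [0,0,0.25,0,0,0],
  [0,0,0.15,0,0,0],
  [0,0,0.1,0,0,0],
  [0,0,0.06,0,0,0],
  [0,0,0,0,0,0],
])

```text
t: 32.5
tcp_pos: [0.4417, 0.0586, 0.0386]
eef_rot: [0.0, 0.707, 0.708, 0.0]
wrist_force: [-0.2, -0.6, -3.7]
gripper_width: 0.498
grip_force: 40.0
```

>>> send_rows([
  [0,0,0.06,0,0,0],
  [0,0,0,0,0,0],
])

```text
t: 32.67
tcp_pos: [0.4416, 0.0586, 0.0378]
eef_rot: [0.0, 0.707, 0.708, 0.0]
wrist_force: [-0.9, -0.4, -3.0]
gripper_width: 0.498
grip_force: 40.0
```

>>> send_rows([
  [0,0,0.1,0,0,0],
  [0,0,0.06,0,0,0],
  [0,0,0,0,0,0],
])

```text
t: 32.92
tcp_pos: [0.4413, 0.0586, 0.036]
eef_rot: [-0.0, 0.707, 0.708, -0.0]
wrist_force: [0.9, -0.1, -3.5]
gripper_width: 0.496
grip_force: 40.0
```

>>> send_rows([
  [0,0,0.04,0,0,0],
  [0,0,0,0,0,0],
])

```text
t: 33.08
tcp_pos: [0.4413, 0.0586, 0.0357]
eef_rot: [-0.0, 0.707, 0.708, -0.0]
wrist_force: [-0.0, -0.2, -2.6]
gripper_width: 0.495
grip_force: 40.0
```

>>> send_rows([
  [0,0,0.04,0,0,0],
  [0,0,0,0,0,0],
])

```text
t: 33.25
tcp_pos: [0.4413, 0.0586, 0.0357]
eef_rot: [0.0, 0.707, 0.708, 0.0]
wrist_force: [-1.4, -0.7, 4.5]
gripper_width: 0.496
grip_force: 40.0
```

>>> send_rows([
  [0,0,0,0,0,0],
  [0,0,0,0,0,0],
  [0,0,-0.6,0,0,0],
  [0,0,-2.5,0,0,0],
  [0,0,-3.5,0,0,0],
  [0,0,-3.5,0,0,0],
  [0,0,-3.5,0,0,0],
  [0,0,-3.5,0,0,0],
  [0,0,-3.5,0,0,0],
  [0,0,-3.5,0,0,0],
  [0,0,0,0,0,0],
], gripper=6.2)

```text
t: 34.17
tcp_pos: [0.4454, 0.0586, 0.2834]
eef_rot: [0.004, 0.707, 0.708, 0.004]
wrist_force: [0.7, 0.5, 0.4]
gripper_width: 0.705
grip_force: 0.0
```

>>> send_rows([
  [0,3.5,0,0,0,0],
  [-3.5,0,0,0,0,0],
  [-3.5,0,0,0,0,0],
  [-3.5,0,0,0,0,0],
  [-3.5,0,0,0,0,0],
  [-3.5,0,0,0,0,0],
  [-3.5,0,0,0,0,0],
  [-3.5,0,0,0,0,0],
  [-3.5,0,0,0,0,0],
  [-3.5,0,0,0,0,0],
  [-3.5,0,0,0,0,0],
  [0,0,0,0,0,0],
])

```text
t: 35.17
tcp_pos: [0.477, -0.2975, 0.276]
eef_rot: [0.001, 0.708, 0.706, -0.001]
wrist_force: [1.1, -0.9, 1.1]
gripper_width: 0.707
grip_force: 0.0
```

```bash
python3 - <<'E'
from h import *
np.set_printoptions(precision=4,suppress=True)
img,dep=cams.camera("top"); save("top9.png",img)
P=cloud("top",dep).reshape(-1,3); z=P[:,2]
for n,c in dict(FL=(.5412,.0658),FR=(.548,-.034),NR=(.4482,-.0408),NL=(.4414,.059)).items():
    m=near(P,c,.05); b=P[m&(z>.058)&(z<.072)]; print(n,c,len(b),np.round(cv2.minEnclosingCircle((b[:,:2]*1000).astype(np.float32))[0],1) if len(b) else 0,np.median(b[:,2]))
m=near(P,(.702,.013),.06)&(z>.19)&(z<.22); q=P[m]; print("grip",m.sum(),rect(q),np.linalg.lstsq(np.c_[q[:,:2]-q[:,:2].mean(0),np.ones(len(q))],q[:,2],rcond=None)[0])
img,dep=cams.camera("scene"); save("scene9.png",img[150:350,200:500].repeat(2,0).repeat(2,1))
s=bot.sense(); print(s["t"],s["tcp_pos"])
E
```

```text
FL (0.5412, 0.0658) 361 [540.5  66.3] 0.06596792865607105
FR (0.548, -0.034) 362 [547.9 -34. ] 0.06582437846574664
NR (0.4482, -0.0408) 380 [446.4 -41.4] 0.06597986771603206
NL (0.4414, 0.059) 381 [439.2  58. ] 0.06596565220361857
grip 368 (array([0.6982, 0.013 ]), array([49.1, 21.7]), 4.61) [0.1167 0.0056 0.2054]
35.2667 [ 0.4765 -0.2922  0.2757]
```

View pics/top9.png

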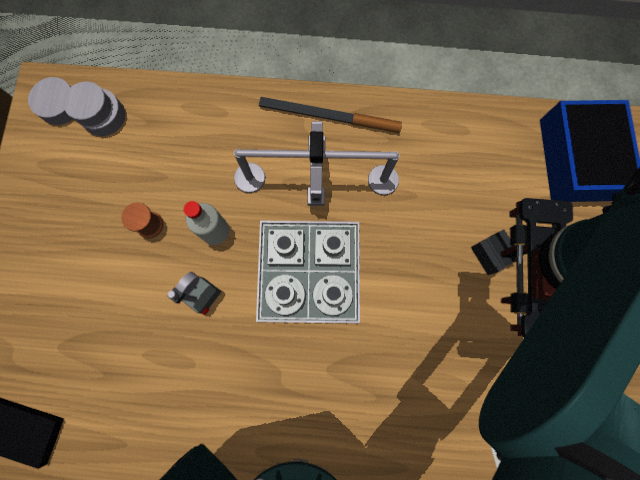

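View pics/scene9.png

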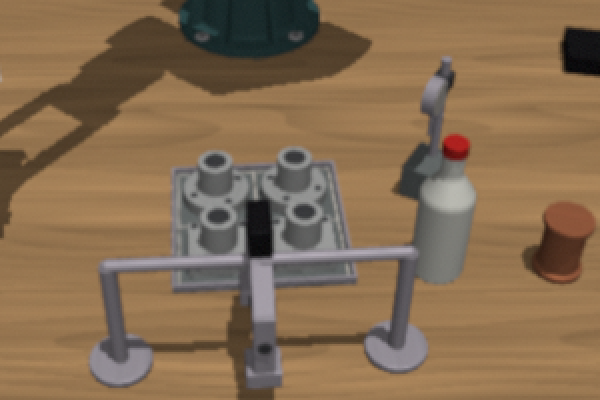

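Top view: all four parts sit centred in their squares (285,247), (333,245), (286,293), (334,294), and the bystanders are unmoved. The gauge is astride the bar at (316,155), but its tilt has changed since release, so I'll check whether it is swinging.

```bash
python3 - <<'E'
from h import *
for i in range(24):
    img,dep=cams.camera("top"); P=cloud("top",dep).reshape(-1,3); z=P[:,2]
    q=P[near(P,(.702,.013),.06)&(z>.19)&(z<.22)]; n=np.linalg.lstsq(np.c_[q[:,:2]-q[:,:2].mean(0),np.ones(len(q))],q[:,2],rcond=None)[0]
    print(round(bot.sense()["t"],2),round(n[0],3),round(q[:,0].mean(),4),end=" | ")
E
```

```text
35.32 0.117 0.6958 | 35.37 0.117 0.6958 | 35.42 0.109 0.6958 | 35.47 0.103 0.6961 | 35.52 0.11 0.6959 | 35.57 0.107 0.696 | 35.62 0.1 0.6962 | 35.67 0.102 0.696 | 35.72 0.108 0.6959 | 35.77 0.117 0.6958 | 35.82 0.114 0.6958 | 35.87 0.115 0.6958 | 35.92 0.109 0.6959 | 35.97 0.107 0.6961 | 36.02 0.111 0.696 | 36.07 0.116 0.6958 | 36.12 0.115 0.6958 | 36.17 0.109 0.6959 | 36.22 0.112 0.6959 | 36.27 0.097 0.6961 | 36.32 0.107 0.6958 | 36.37 0.101 0.696 | 36.42 0.124 0.6957 | 36.47 0.099 0.696 |
```

The gauge is at rest, hanging steadily astride the bar with a tilt of about 6°. Nothing touches the robot, so I'm handing in.

```bash
python3 -c "
from station import bot
print(bot.job_done())"
```

```text
the job is handed in; nothing more can be done
None
```

I handed the job in at about 36 s: the gauge hangs at rest astride the bar, tilted about 6°; the four parts stand bosses up, each within about 2–3 mm of its square's centre (squares by the rail, rounds nearer the robot); and the bystanders look unmoved.

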